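# Square a stacked heel block into the gluing jig

### The job

Dry-fit the guitar heel: lay the dark walnut blank squarely on the pale maple blank that lies in the white gluing jig, then press the pile of two into the jig's corner so that both blanks sit flush against the two rear posts and against the end stop at once. Finish while still holding the pile pressed against both stops; do not let go. Leave the yellow sanding sponge and the reddish offcut where they lie.

Things in the scene. Friction and masses are not known exactly. Their poses are not given: they have to be found in the camera images.
- corner (a point): inner corner of the gluing jig, on the top face of its white base (12 mm above the bench), where the rear-post face and the end-stop face meet. The jig is fixed to the bench; its place and yaw vary. Axes: +x points away from the rear posts over the base, +y points into the end stop, z up. The base reaches from x = -45 to +155 mm and from y = -180 to +30 mm of this point.
- rear_stop: the rear stop, fixed to the jig: two wooden posts, 34 mm high above the base, whose faces lie in the plane x = 0 of point corner; each is 26 mm deep (x = -26 to 0) and 18 mm wide, centred at y = -104 and y = -16 mm, with an open 70 mm gap between them in which a finger has room. Origin and axes as point corner.
- end_stop: the end stop, fixed to the jig: a wooden bar 34 mm high above the base, face in the plane y = 0 of point corner, 24 mm thick (y = 0 to 24), from x = 0 to 90 mm. Dry wood: a blank pressed on one stop drags along it with friction about as large as the press. Origin and axes as point corner.
- maple_center (a point): centre of the pale maple blank, a loose 60 x 120 x 22 mm block (x, y, z), about 0.1 kg, lying flat and a little askew on the jig's base, 45 to 65 mm clear of where it belongs against the posts and 15 to 40 mm short of the end stop. Flush in the corner, its centre is at x = 30, y = -60, z = 11 mm of point corner.
- walnut_center (a point): centre of the dark walnut blank, same size and weight as the maple one (60 x 120 x 22 mm), lying flat on the bench to the right of the jig. Stacked and flush in the corner, its centre is at x = 30, y = -60, z = 33 mm of point corner.
- maple: the maple blank itself, origin at the centre of its underside, x across its 60 mm width, y along its 120 mm length.
- walnut: the walnut blank itself, origin at the centre of its underside, x across its 60 mm width, y along its 120 mm length.
- sponge: yellow sanding sponge, 65 x 95 x 28 mm, loose on the bench near the walnut blank; leave alone. Origin at its underside.
- offcut: reddish wood offcut, 45 x 80 x 35 mm, loose on the bench near the walnut blank; leave alone. Origin at its underside.
Things that resemble listed ones, but are neither listed nor needed, are in the scene too. What is shaped like the walnut but orange or red is not meant.

How it is judged (in metres and radians):
On the way:
1. the walnut blank lies squarely on the maple blank in the jig (z of walnut_center in the frame of maple_center between 0.019 and 0.025 m and horizontal distance between walnut_center and maple_center below 0.01 m and angle between the x axis of walnut_center and the x axis of maple_center, either way round below 0.12 rad), for 0.2 s.
At the end, for the whole second after the job is handed in: both blanks are stacked flat in the corner, each within 3 mm of flush with the rear posts and with the end stop and within 0.05 rad of square; the pile presses on each of the two stops with more than 2 N, and the robot's fingers are still on it (more than 2 N) (x of maple_center in the frame of corner between 0.027 and 0.033 m and y of maple_center in the frame of corner between -0.063 and -0.057 m and z of maple_center in the frame of corner between 0.008 and 0.014 m and angle between the x axis of each of maple_center, walnut_center and the x axis of corner, either way round below 0.05 rad and x of walnut_center in the frame of corner between 0.027 and 0.033 m and y of walnut_center in the frame of corner between -0.063 and -0.057 m and z of walnut_center in the frame of corner between 0.03 and 0.036 m and contact force between any of maple, walnut and rear_stop above 2 N and contact force between any of maple, walnut and end_stop above 2 N and contact force between any of maple, walnut and the fingers above 2 N); the arm keeps its last pose, push and grip.
It fails at once if one of the things beside the walnut blank is disturbed (moved over 25 mm): yellow sanding sponge, reddish offcut (distance of any of sponge, offcut from where it was at the start of the episode above 0.025 m).
It also fails if it takes over 69 s, if anything falls off the work surface, if the arm or the gripper's body presses on something with over 40 N, if the wrist force passes 120 N, or if a joint passes its speed limit or range.

### The arm

A 6-joint arm with a two-finger parallel gripper is mounted at the origin on the work surface. World frame = base frame: x ahead of the robot, y to its left, z up, the work surface at z = 0. Lengths are in m, angles in degrees, forces in N, time in s.
With the tool pointing down it reaches from about 0.3 to 0.75 m from the base axis. Payload 8.5 kg.
Tool frame: the origin (TCP) lies on the mounting face of the last link; the fingertips stand 173 mm ahead of it and the grasp point (between the pads) lies 155 mm ahead of it (env.tips_ahead is the distance from the TCP to the fingertips, in m); z points along the fingers, x is the direction in which the jaws open and shut, and the axes are right-handed (so a half turn about z gives the same grasp; the last joint's range is limited). The gripper opens to 85 mm and grips with 20 to 120 N. Pads are 22 mm wide; open, the fingers measure 114 mm over their backs; the gripper's body (76 mm by 85 mm) begins 54 mm behind the grasp point. The pads swing forward as they close: fully open they stand 13 mm farther back than shut.
Start: joints at [-77.71, 21.807, 74.336, -0, 83.858, -12.336], TCP at [0.229, -0.5, 0.405] pointing down, gripper open.
Joint ranges: [-178.18, 178.18], [-50.72, 133.34], [12.68, 142.11], [-81.47, 261.47], [9.98, 163.14], [-165.26, 165.26]. Speed limits (degrees/s): [136.94, 136.94, 180, 180, 180, 180].

### API

Orientations are given as a 3x3 rotation matrix whose columns are the frame's x, y, z axes.
In Python, from rig import env gives the robot as it stands. The module is installed in compiled form; this text tells all that it offers.
- The arm moves only by the tool step_arm, never from a script. Its argument "increments" is a list of rows, each an object of numbers: "x", "y", "z": the shift along the tool's x, y, z in cm; "wx", "wy", "wz": the turn, a rotation vector about the tool's x, y, z in rad; "gripper": the finger opening in cm, from 0 to 8.54. A call has 1 to 20 rows; each row shifts and turns the commanded pose from where the row before left it, along the tool's axes as they then stand; what a row does not reach is not made up. A row lasts 1/10 s, in which the tool goes at most 50 mm and 8.59 degrees, less where a joint would pass 70% of its speed; a pose out of reach is approached as far as the arm can. A call with a gripper value outside its range is refused whole. The fingers move at their own pace and stop on an object; "newtons" is the grip in N (left out, the last holds). Time passes only in rows, so rows that do not move let the fingers close. It gives the time, the measured TCP pose, the force and the opening at its end, in the units of the state.
- env.observe(): the state, without advancing time (a new reading comes with each control period).
- env.get_image(name): name is "scene" or "top"; returns a dict with "color" (400x640x3 uint8, blue, green, red), "camera_matrix" (3x3 intrinsics, pixels), "rvec" (rotation vector, rad) and "tvec" (3), from world to camera coordinates, as OpenCV has them. Camera axes: x right, y down, z forward; pixel columns grow to the right and rows downward; lengths in m; the calibration is good to about 2 mm. A picture is of the moment at which its call begins. There is no depth.
- env.close_job(): hands the job in, once; it reports no verdict.
The state is a dict: "time_s": time; "q": joint angles; "qvel": joint speeds; "joint_efforts": joint torques, N m; "position": TCP position; "tool_rot": TCP orientation; "ft_force": force on the tool from outside, world axes, zero at the start; "wrist_torque": the same for the moment, N m; "grip_width": finger opening in m.
Only numpy, scipy, OpenCV 4.12 (cv2) and the standard library are available. Lean on these libraries where they do the work, as an engineer would, in place of code of your own. Each camera call takes 0.05 s, during which the arm holds its last target. There are 200 camera calls.

## Working session

There is one attempt and no reset: what is moved stays moved. The work goes in short steps, Python scripts to look and compute and a tool call to move; the robot and the scene stay as the last step left them, time stands still between calls to the robot, and variables do not carry over. Pictures are saved under pics/ and viewed, about 8 in all and at most 12, crops included, and the job is handed in when it is done.

Besides the shell and the picture viewer there is one more tool, called after "Emit:" by a JSON object that holds its "api" and its "payload", one argument or row to a line. step_arm: Moves the arm, as the interface text tells. Its arguments: {"type":"object","properties":{"increments":{"type":"array"},"newtons":{"type":"number"}},"required":["increments"]}

```bash
mkdir -p pics
cat > h.py <<'E'
import numpy as np, cv2
from rig import env
def grab(n):
    d=env.get_image(n); R=cv2.Rodrigues(np.array(d["rvec"],float))[0]
    return d["color"].copy(),np.array(d["camera_matrix"],float),R,np.array(d["tvec"],float).ravel()
def ray(px,K,R,t,z):
    px=np.atleast_2d(np.array(px,float)); C=-R.T@t
    d=(R.T@np.linalg.inv(K)@np.c_[px,np.ones(len(px))].T).T
    return C+d*((z-C[2])/d[:,2])[:,None]
def proj(P,K,R,t): return cv2.projectPoints(np.atleast_2d(np.array(P,float)),cv2.Rodrigues(R)[0],t,K,None)[0].reshape(-1,2)
E
python3 - <<'E'
from h import *
for n in("scene","top"):
    im,K,R,t=grab(n); cv2.imwrite(f"pics/{n}0.png",im); print(n,-R.T@t,K[0,0],R[2])
s=env.observe();print(s["time_s"],s["ft_force"],s["tool_rot"],s["grip_width"],env.tips_ahead)
E
```

```text
scene [ 1.0371306  -0.22267611  0.6771096 ] 406.81242707902743 [-0.65738348  0.19172358 -0.72875856]
top [ 0.41612385 -0.04869504  1.08616775] 497.5850376563462 [ 0.08076142  0.00864497 -0.99669597]
0.1 [-0.6480125  -0.2521174   0.34835785] [[ 4.16667409e-01 -9.09058958e-01 -2.85118901e-04]
 [-9.09058042e-01 -4.16667404e-01  1.32310014e-03]
 [-1.32157579e-03 -2.92103078e-04 -9.99999084e-01]] 0.08549453241831162 0.1734
```

View pics/top0.png

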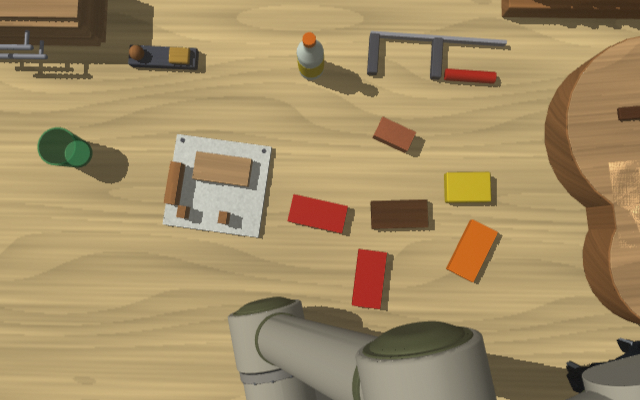

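View pics/scene0.png

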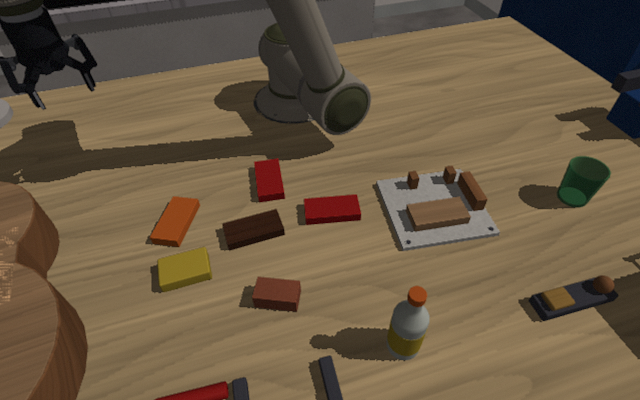

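Candidates for the walnut in the top view are dark brown (400,215), red (319,213) and (370,279), orange (473,250), reddish offcut (395,133) and yellow sponge (468,187). I choose the dark brown one at (400,215), which is at (253,228) in the scene view. The jig's posts are at (183,212) and (224,218), the end stop at (174,183), and the maple at (222,169). Next I'll check a close crop and measure.

```bash
cat > m.py <<'E'
from h import *
im,K,R,t=grab("top")
hsv=cv2.cvtColor(im,cv2.COLOR_BGR2HSV)
def px(x,y): return im[y,x].tolist(),hsv[y,x].tolist()
for n,p in dict(wal=(400,213),walside=(400,228),shadow=(432,220),maple=(222,166),mapside=(222,183),base=(200,230),post=(183,210),post2=(223,216),end=(174,183),offc=(395,130)).items(): print(n,px(*p))
a=cv2.resize(im[125:245,155:280],None,fx=5,fy=5,interpolation=cv2.INTER_CUBIC)
b=cv2.resize(im[160:245,355:500],None,fx=4,fy=4,interpolation=cv2.INTER_CUBIC)
cv2.imwrite("pics/cropA.png",a)
cv2.imwrite("pics/cropB.png",b)
E
python3 m.py
```

```text
wal ([37, 59, 84], [14, 143, 84])
walside ([53, 77, 93], [18, 110, 93])
shadow ([59, 86, 99], [20, 103, 99])
maple ([90, 127, 160], [16, 112, 160])
mapside ([73, 85, 92], [19, 53, 92])
base ([98, 139, 157], [21, 96, 157])
post ([64, 102, 145], [14, 142, 145])
post2 ([65, 102, 144], [14, 140, 144])
end ([64, 100, 141], [14, 139, 141])
offc ([60, 87, 146], [9, 150, 146])
```

View pics/cropA.png

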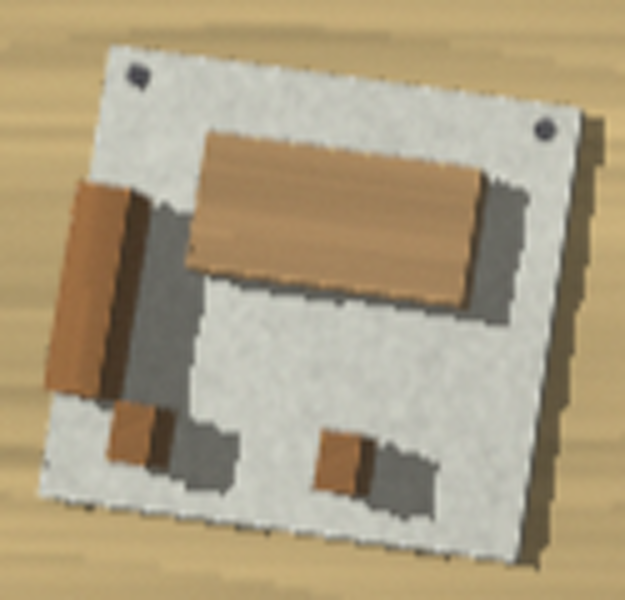

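View pics/cropB.png

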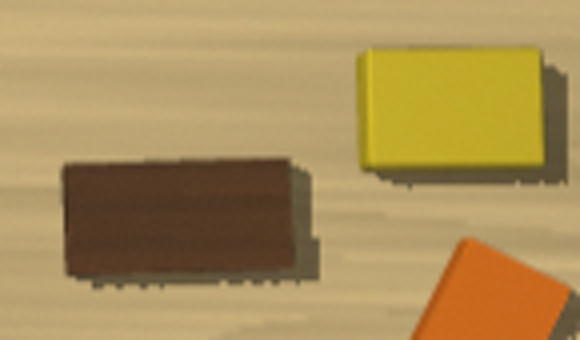

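```bash
cat > meas.py <<'E'
from h import *
def comp(m,seed):
    m=cv2.morphologyEx(m,cv2.MORPH_OPEN,np.ones((2,2),np.uint8))
    n,l,s,c=cv2.connectedComponentsWithStats(m)
    i=min(range(1,n),key=lambda i:1e9 if s[i,4]<25 else np.hypot(*(c[i]-seed))); return (l==i).astype(np.uint8)
def face(m,z,cam,off=0):
    # mask -> upsampled contour -> plane -> rect (centre, long-axis angle deg, sizes mm)
    M=cv2.GaussianBlur(cv2.resize(m*255,None,fx=4,fy=4,interpolation=cv2.INTER_LINEAR),(9,9),0)>127
    c=max(cv2.findContours(M.astype(np.uint8),cv2.RETR_EXTERNAL,cv2.CHAIN_APPROX_NONE)[0],key=cv2.contourArea)
    P=ray((c[:,0]+.5)/4-.5,*cam,z)[:,:2]
    b=cv2.boxPoints(cv2.minAreaRect((P*1e3).astype(np.float32)))
    e=[b[1]-b[0],b[2]-b[1]]; e.sort(key=np.linalg.norm)
    a=np.degrees(np.arctan2(e[1][1],e[1][0]))%180
    return b.mean(0)/1e3,a,[round(float(np.linalg.norm(v)),1) for v in e]
if __name__=="__main__":
    im,*cam=grab("top"); h=cv2.cvtColor(im,cv2.COLOR_BGR2HSV).astype(int); H,S,V=h[...,0],h[...,1],h[...,2]
    u=lambda m:m.astype(np.uint8)
    roi=np.zeros(V.shape,bool); roi[125:245,155:280]=1
    base=comp(u((S<45)&(V>70)&roi),(218,190))
    print("base",face(base,.012,cam))
    print("maple",face(comp(u((V>140)&(S>75)&(S<125)&roi),(222,169)),.034,cam))
    wood=u((S>128)&(V>115)&roi)
    for n,s in dict(end=(173,183),post1=(182,212),post2=(223,217)).items(): print(n,face(comp(wood,s),.046,cam))
    print("walnut",face(comp(u((V<90)&(S>125)),(400,215)),.022,cam))
    print("sponge",face(comp(u((H>22)&(H<32)&(S>180)),(468,187)),.028,cam))
    print("offcut",face(comp(u((H<12)&(S>130)&(V>125)&(S<190)),(395,132)),.035,cam))
    print("red",face(comp(u((S>200)&(H<6)),(319,213)),.022,cam))
E
python3 meas.py
```

```text
base (array([0.5210001, 0.1810885], dtype=float32), np.float32(83.232574), [202.0, 211.8])
maple (array([0.55516964, 0.16886513], dtype=float32), np.float32(83.144005), [59.2, 120.3])
end (array([0.52135676, 0.26946935], dtype=float32), np.float32(173.24855), [24.1, 88.1])
post1 (array([0.46090454, 0.24791022], dtype=float32), np.float32(172.83879), [17.1, 24.2])
post2 (array([0.45038223, 0.16075131], dtype=float32), np.float32(173.79877), [17.2, 23.5])
walnut (array([ 0.46464238, -0.21249937], dtype=float32), np.float32(92.59145), [58.8, 121.6])
sponge (array([ 0.5243481 , -0.35660508], dtype=float32), np.float32(92.492004), [63.8, 99.3])
offcut (array([ 0.63650995, -0.20017701], dtype=float32), np.float32(65.78231), [44.2, 79.8])
red (array([ 0.7764679, -0.3506487], dtype=float32), np.float32(86.96413), [10.6, 49.7])
```

Crop A shows the maple top face, the two posts and the end stop as described. Crop B shows the walnut as the dark brown block, with the yellow sponge up and right of it. All four jig features agree on the corner at (0.4755, 0.2625) with yaw -6.8°. The walnut is at (0.4646, -0.2125), with its jaw axis at 2.6°.

Next I turn the tool and move above the walnut.

Emit:
{"api": "step_arm", "payload": {
  "increments": [
    {"wz": -0.1484},
    {"wz": -0.1484},
    {"wz": -0.1484},
    {"wz": -0.1484},
    {"wz": -0.1484},
    {"wz": -0.1484},
    {"wz": -0.1484},
    {"wz": -0.1484},
    {"x": 2.07,"y": -2.3},
    {"x": 2.07,"y": -2.3},
    {"x": 2.07,"y": -2.3},
    {"x": 2.07,"y": -2.3},
    {"x": 2.07,"y": -2.3},
    {"x": 2.07,"y": -2.3},
    {"x": 2.07,"y": -2.3},
    {"x": 2.07,"y": -2.3},
    {"x": 2.07,"y": -2.3},
    {"x": 2.07,"y": -2.3},
    {"x": 2.07,"y": -2.3},
    {"x": 2.07,"y": -2.3}
  ],
  "newtons": 50
}}

```text
invalid input at $.increments[0]: expected keys x, y, z, wx, wy, wz, gripper
```

```bash
cat > go.py <<'E'
import sys
from h import *
# usage: go.py x y z xangle_deg  -> increments in tool axes (cm) after turning by wz
s=env.observe(); p=np.array(s["position"]); R=np.array(s["tool_rot"]); 
x,y,z,a=map(float,sys.argv[1:5]); c,sn=np.cos(np.radians(a)),np.sin(np.radians(a))
T=np.array([[c,sn,0],[sn,-c,0],[0,0,-1]]); d=np.array([x,y,z])-p
print("t",s["time_s"],"p",p.round(4),"ang",round(np.degrees(np.arctan2(R[1,0],R[0,0])),2),"ft",np.round(s["ft_force"],1),"w",round(s["grip_width"],4))
w=cv2.Rodrigues(R.T@T)[0].ravel(); print("turn tool rv",w.round(4)); print("shift cm after turn",(T.T@d*100).round(2))
E
python3 go.py .4646 -.2125 .178 2.6
```

```text
t 0.2 p [ 0.2292 -0.5     0.4044] ang -65.37 ft [ 0.3  0.1 -0.2] w 0.0852
turn tool rv [-6.0000e-04  6.0000e-04 -1.1864e+00]
shift cm after turn [ 24.82 -27.65  22.64]
```

Emit:
{"api": "step_arm", "payload": {
  "increments": [
    {"x": 0,"y": 0,"z": 0,"wx": 0,"wy": 0,"wz": -0.1483,"gripper": 8.54},
    {"x": 0,"y": 0,"z": 0,"wx": 0,"wy": 0,"wz": -0.1483,"gripper": 8.54},
    {"x": 0,"y": 0,"z": 0,"wx": 0,"wy": 0,"wz": -0.1483,"gripper": 8.54},
    {"x": 0,"y": 0,"z": 0,"wx": 0,"wy": 0,"wz": -0.1483,"gripper": 8.54},
    {"x": 0,"y": 0,"z": 0,"wx": 0,"wy": 0,"wz": -0.1483,"gripper": 8.54},
    {"x": 0,"y": 0,"z": 0,"wx": 0,"wy": 0,"wz": -0.1483,"gripper": 8.54},
    {"x": 0,"y": 0,"z": 0,"wx": 0,"wy": 0,"wz": -0.1483,"gripper": 8.54},
    {"x": 0,"y": 0,"z": 0,"wx": 0,"wy": 0,"wz": -0.1483,"gripper": 8.54},
    {"x": 2.48,"y": -2.77,"z": 1.2,"wx": 0,"wy": 0,"wz": 0,"gripper": 8.54},
    {"x": 2.48,"y": -2.77,"z": 1.2,"wx": 0,"wy": 0,"wz": 0,"gripper": 8.54},
    {"x": 2.48,"y": -2.77,"z": 1.2,"wx": 0,"wy": 0,"wz": 0,"gripper": 8.54},
    {"x": 2.48,"y": -2.77,"z": 1.2,"wx": 0,"wy": 0,"wz": 0,"gripper": 8.54},
    {"x": 2.48,"y": -2.77,"z": 1.2,"wx": 0,"wy": 0,"wz": 0,"gripper": 8.54},
    {"x": 2.48,"y": -2.77,"z": 1.2,"wx": 0,"wy": 0,"wz": 0,"gripper": 8.54},
    {"x": 2.48,"y": -2.77,"z": 1.2,"wx": 0,"wy": 0,"wz": 0,"gripper": 8.54},
    {"x": 2.48,"y": -2.77,"z": 1.2,"wx": 0,"wy": 0,"wz": 0,"gripper": 8.54},
    {"x": 2.48,"y": -2.77,"z": 1.2,"wx": 0,"wy": 0,"wz": 0,"gripper": 8.54},
    {"x": 2.48,"y": -2.77,"z": 1.2,"wx": 0,"wy": 0,"wz": 0,"gripper": 8.54},
    {"x": 0,"y": 0,"z": 0,"wx": 0,"wy": 0,"wz": 0,"gripper": 8.54},
    {"x": 0,"y": 0,"z": 0,"wx": 0,"wy": 0,"wz": 0,"gripper": 8.54}
  ],
  "newtons": 50
}}

```text
time_s: 2.2
position: [0.4646, -0.2116, 0.2845]
tool_rot: [[0.999, 0.047, -0.001], [0.047, -0.999, 0.0], [-0.001, -0.0, -1.0]]
ft_force: [0.2, 0.3, 0.1]
grip_width: 0.0851
```

```bash
python3 go.py .4646 -.2125 .178 2.6
```

```text
t 2.2 p [ 0.4646 -0.2116  0.2845] ang 2.7 ft [0.2 0.3 0.1] w 0.0851
turn tool rv [-0.0002  0.0006  0.0017]
shift cm after turn [-0.    0.09 10.65]
```

Emit:
{"api": "step_arm", "payload": {
  "increments": [
    {"x": 0,"y": 0.09,"z": 3,"wx": 0,"wy": 0,"wz": 0.002,"gripper": 8.54},
    {"x": 0,"y": 0,"z": 3,"wx": 0,"wy": 0,"wz": 0,"gripper": 8.54},
    {"x": 0,"y": 0,"z": 2,"wx": 0,"wy": 0,"wz": 0,"gripper": 8.54},
    {"x": 0,"y": 0,"z": 1.6,"wx": 0,"wy": 0,"wz": 0,"gripper": 8.54},
    {"x": 0,"y": 0,"z": 1,"wx": 0,"wy": 0,"wz": 0,"gripper": 8.54},
    {"x": 0,"y": 0,"z": 0,"wx": 0,"wy": 0,"wz": 0,"gripper": 8.54},
    {"x": 0,"y": 0,"z": 0,"wx": 0,"wy": 0,"wz": 0,"gripper": 5},
    {"x": 0,"y": 0,"z": 0,"wx": 0,"wy": 0,"wz": 0,"gripper": 5},
    {"x": 0,"y": 0,"z": 0,"wx": 0,"wy": 0,"wz": 0,"gripper": 5},
    {"x": 0,"y": 0,"z": 0,"wx": 0,"wy": 0,"wz": 0,"gripper": 5},
    {"x": 0,"y": 0,"z": 0,"wx": 0,"wy": 0,"wz": 0,"gripper": 5},
    {"x": 0,"y": 0,"z": 0,"wx": 0,"wy": 0,"wz": 0,"gripper": 5}
  ],
  "newtons": 50
}}

```text
time_s: 3.4
position: [0.4645, -0.2132, 0.18]
tool_rot: [[0.999, 0.043, 0.002], [0.043, -0.999, -0.002], [0.002, 0.002, -1.0]]
ft_force: [-0.8, -1.0, 5.8]
grip_width: 0.0585
```

```bash
python3 go.py .4646 -.2125 .178 2.6
```

```text
t 3.4 p [ 0.4645 -0.2132  0.18  ] ang 2.49 ft [-0.8 -1.   5.8] w 0.0585
turn tool rv [ 0.0019 -0.0018 -0.0019]
shift cm after turn [ 0.01 -0.07  0.2 ]
```

Emit:
{"api": "step_arm", "payload": {
  "increments": [
    {"x": 0,"y": 0,"z": -2,"wx": 0,"wy": 0,"wz": 0,"gripper": 5},
    {"x": 0,"y": 0,"z": -3,"wx": 0,"wy": 0,"wz": 0,"gripper": 5},
    {"x": 0,"y": 0,"z": -3,"wx": 0,"wy": 0,"wz": 0,"gripper": 5},
    {"x": 0,"y": 0,"z": 0,"wx": 0,"wy": 0,"wz": 0.082,"gripper": 5},
    {"x": 0,"y": 0,"z": 0,"wx": 0,"wy": 0,"wz": 0.082,"gripper": 5},
    {"x": 0,"y": 0,"z": 0,"wx": 0,"wy": 0,"wz": 0,"gripper": 5}
  ]
}}

```text
time_s: 4.0
position: [0.4643, -0.2128, 0.2595]
tool_rot: [[0.993, -0.121, 0.001], [-0.121, -0.993, -0.001], [0.001, 0.001, -1.0]]
ft_force: [0.0, 0.6, -0.9]
grip_width: 0.0588
```

```bash
python3 go.py .5552 .1689 .26 -6.85
```

```text
t 4.0 p [ 0.4643 -0.2128  0.2595] ang -6.94 ft [ 0.   0.6 -0.9] w 0.0588
turn tool rv [ 0.0007 -0.0011 -0.0016]
shift cm after turn [  4.48 -38.98  -0.05]
```

Emit:
{"api": "step_arm", "payload": {
  "increments": [
    {"x": 0.373,"y": -3.25,"z": 0,"wx": 0,"wy": 0,"wz": 0,"gripper": 5},
    {"x": 0.373,"y": -3.25,"z": 0,"wx": 0,"wy": 0,"wz": 0,"gripper": 5},
    {"x": 0.373,"y": -3.25,"z": 0,"wx": 0,"wy": 0,"wz": 0,"gripper": 5},
    {"x": 0.373,"y": -3.25,"z": 0,"wx": 0,"wy": 0,"wz": 0,"gripper": 5},
    {"x": 0.373,"y": -3.25,"z": 0,"wx": 0,"wy": 0,"wz": 0,"gripper": 5},
    {"x": 0.373,"y": -3.25,"z": 0,"wx": 0,"wy": 0,"wz": 0,"gripper": 5},
    {"x": 0.373,"y": -3.25,"z": 0,"wx": 0,"wy": 0,"wz": 0,"gripper": 5},
    {"x": 0.373,"y": -3.25,"z": 0,"wx": 0,"wy": 0,"wz": 0,"gripper": 5},
    {"x": 0.373,"y": -3.25,"z": 0,"wx": 0,"wy": 0,"wz": 0,"gripper": 5},
    {"x": 0.373,"y": -3.25,"z": 0,"wx": 0,"wy": 0,"wz": 0,"gripper": 5},
    {"x": 0.373,"y": -3.25,"z": 0,"wx": 0,"wy": 0,"wz": 0,"gripper": 5},
    {"x": 0.373,"y": -3.25,"z": 0,"wx": 0,"wy": 0,"wz": 0,"gripper": 5},
    {"x": 0,"y": 0,"z": 1.5,"wx": 0,"wy": 0,"wz": 0,"gripper": 5},
    {"x": 0,"y": 0,"z": 1.5,"wx": 0,"wy": 0,"wz": 0,"gripper": 5},
    {"x": 0,"y": 0,"z": 0,"wx": 0,"wy": 0,"wz": 0,"gripper": 5},
    {"x": 0,"y": 0,"z": 0,"wx": 0,"wy": 0,"wz": 0,"gripper": 5}
  ]
}}

```text
time_s: 5.6
position: [0.5558, 0.1688, 0.2291]
tool_rot: [[0.993, -0.119, -0.0], [-0.119, -0.993, -0.0], [-0.0, 0.0, -1.0]]
ft_force: [0.5, 0.0, -0.6]
grip_width: 0.0583
```

```bash
python3 go.py .5552 .1689 .215 -6.85
python3 - <<'E'
from h import *
im,*c=grab("top"); a=cv2.resize(im[110:250,140:290],None,fx=4,fy=4,interpolation=cv2.INTER_CUBIC)
im,*c=grab("scene"); b=cv2.resize(im[130:260,360:510],None,fx=4,fy=4,interpolation=cv2.INTER_CUBIC)
cv2.imwrite("pics/p1.png",cv2.resize(np.vstack([a,b]),None,fx=.55,fy=.55,interpolation=cv2.INTER_AREA) if 0 else np.hstack([cv2.resize(a,(400,373)),cv2.resize(b,(400,373))]))
E
```

```text
t 5.6 p [0.5558 0.1688 0.2291] ang -6.85 ft [ 0.5  0.  -0.6] w 0.0583
turn tool rv [0.0001 0.0001 0.    ]
shift cm after turn [-0.06 -0.    1.41]
```

View pics/p1.png

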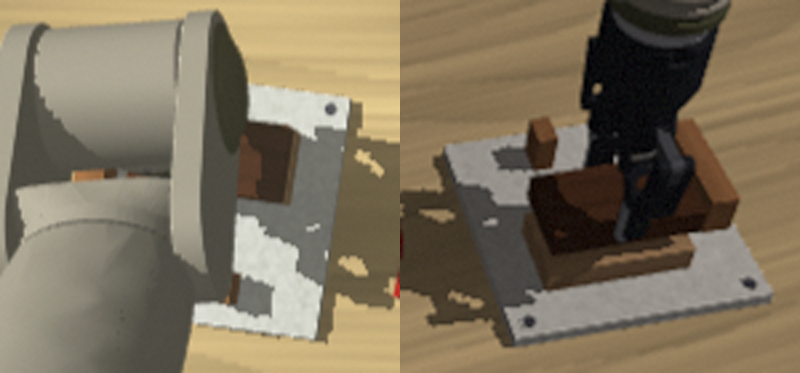

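The right half (scene view) shows the walnut held about 15 mm above the maple and aligned end to end. In the crop the walnut's left edge is at 531 px and the maple's at 527 px. The top view (left half) is mostly hidden by the arm. Now I lower and release, then check.

Emit:
{"api": "step_arm", "payload": {
  "increments": [
    {"x": -0.06,"y": 0,"z": 0.8,"wx": 0,"wy": 0,"wz": 0,"gripper": 5},
    {"x": 0,"y": 0,"z": 0.5,"wx": 0,"wy": 0,"wz": 0,"gripper": 5},
    {"x": 0,"y": 0,"z": 0.2,"wx": 0,"wy": 0,"wz": 0,"gripper": 5},
    {"x": 0,"y": 0,"z": 0,"wx": 0,"wy": 0,"wz": 0,"gripper": 5},
    {"x": 0,"y": 0,"z": 0,"wx": 0,"wy": 0,"wz": 0,"gripper": 5}
  ]
}}

```text
time_s: 6.2
position: [0.555, 0.1689, 0.2141]
tool_rot: [[0.993, -0.12, -0.0], [-0.12, -0.993, -0.0], [-0.0, 0.0, -1.0]]
ft_force: [-2.6, -1.3, 6.0]
grip_width: 0.0586
```

Emit:
{"api": "step_arm", "payload": {
  "increments": [
    {"x": 0,"y": 0,"z": 0,"wx": 0,"wy": 0,"wz": 0,"gripper": 8},
    {"x": 0,"y": 0,"z": 0,"wx": 0,"wy": 0,"wz": 0,"gripper": 8},
    {"x": 0,"y": 0,"z": 0,"wx": 0,"wy": 0,"wz": 0,"gripper": 8},
    {"x": 0,"y": 0,"z": 0,"wx": 0,"wy": 0,"wz": 0,"gripper": 8},
    {"x": 0,"y": 0,"z": 0,"wx": 0,"wy": 0,"wz": 0,"gripper": 8}
  ]
}}

```text
time_s: 6.7
position: [0.5552, 0.1689, 0.2136]
tool_rot: [[0.993, -0.12, -0.0], [-0.12, -0.993, -0.0], [-0.0, 0.0, -1.0]]
ft_force: [0.6, -0.3, -0.6]
grip_width: 0.0798
```

```bash
python3 go.py .5552 .1689 .187 -6.85
python3 - <<'E'
from h import *
im,*c=grab("scene"); b=cv2.resize(im[150:250,370:500],None,fx=6,fy=6,interpolation=cv2.INTER_CUBIC)
cv2.imwrite("pics/p2.png",b)
E
```

```text
t 6.7 p [0.5552 0.1689 0.2136] ang -6.91 ft [ 0.6 -0.3 -0.6] w 0.0798
turn tool rv [ 0.      0.0001 -0.0011]
shift cm after turn [0.   0.   2.66]
```

View pics/p2.png

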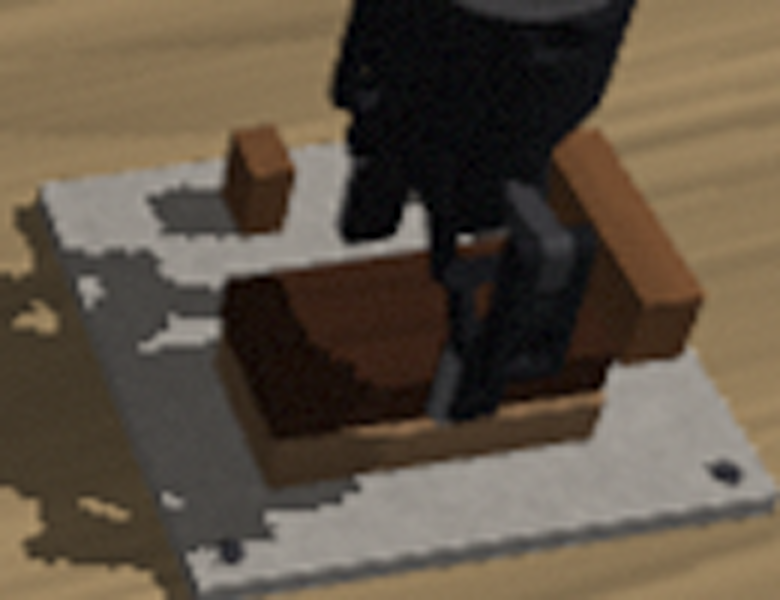

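The crop shows the walnut lying flat on the maple. Its right end is at x≈607 px against 603 px for the maple, and a thin maple ledge shows in front, so they match within about 1–2 mm. Next I lower the open fingers and grip both blanks.

Emit:
{"api": "step_arm", "payload": {
  "increments": [
    {"x": 0,"y": 0,"z": 1,"wx": 0,"wy": 0,"wz": 0,"gripper": 8},
    {"x": 0,"y": 0,"z": 1,"wx": 0,"wy": 0,"wz": 0,"gripper": 8},
    {"x": 0,"y": 0,"z": 0.65,"wx": 0,"wy": 0,"wz": 0,"gripper": 8},
    {"x": 0,"y": 0,"z": 0,"wx": 0,"wy": 0,"wz": 0,"gripper": 8},
    {"x": 0,"y": 0,"z": 0,"wx": 0,"wy": 0,"wz": 0,"gripper": 5},
    {"x": 0,"y": 0,"z": 0,"wx": 0,"wy": 0,"wz": 0,"gripper": 5},
    {"x": 0,"y": 0,"z": 0,"wx": 0,"wy": 0,"wz": 0,"gripper": 5},
    {"x": 0,"y": 0,"z": 0,"wx": 0,"wy": 0,"wz": 0,"gripper": 5},
    {"x": 0,"y": 0,"z": 0,"wx": 0,"wy": 0,"wz": 0,"gripper": 5},
    {"x": 0,"y": 0,"z": 0,"wx": 0,"wy": 0,"wz": 0,"gripper": 5},
    {"x": 0,"y": 0,"z": 0,"wx": 0,"wy": 0,"wz": 0,"gripper": 5}
  ],
  "newtons": 40
}}

```text
time_s: 7.85
position: [0.5553, 0.169, 0.1876]
tool_rot: [[0.993, -0.12, 0.001], [-0.12, -0.993, 0.0], [0.001, -0.0, -1.0]]
ft_force: [1.6, -0.3, 4.8]
grip_width: 0.0596
```

```bash
cat > loc.py <<'E'
from h import *
s=env.observe(); a=np.radians(-6.78); X=np.array([np.cos(a),np.sin(a)]);Y=np.array([-np.sin(a),np.cos(a)])
d=(np.array(s["position"])[:2]-[.4755,.2625])*1e3; R=np.array(s["tool_rot"]); f=np.array(s["ft_force"])
print("t",round(s["time_s"],2),"tcp local mm",round(d@X,1),round(d@Y,1),"z",round(s["position"][2]*1e3,1),"yaw rel",round(np.degrees(np.arctan2(R[1,0],R[0,0]))+6.78,2),"F local",round(f[:2]@X,1),round(f[:2]@Y,1),round(f[2],1),"Tz",np.round(s["wrist_torque"],2),"w",round(s["grip_width"]*1e3,1))
E
python3 loc.py
```

```text
t 7.85 tcp local mm 90.3 -83.4 z 187.6 yaw rel -0.13 F local 1.7 -0.1 4.8 Tz [-0.02 -0.28  0.03] w 59.6
```

Emit:
{"api": "step_arm", "payload": {
  "increments": [
    {"x": -0.4,"y": -0.15,"z": 0,"wx": 0,"wy": 0,"wz": -0.002,"gripper": 5},
    {"x": -0.5,"y": -0.15,"z": 0,"wx": 0,"wy": 0,"wz": 0,"gripper": 5},
    {"x": -0.5,"y": -0.15,"z": 0,"wx": 0,"wy": 0,"wz": 0,"gripper": 5},
    {"x": -0.5,"y": -0.15,"z": 0,"wx": 0,"wy": 0,"wz": 0,"gripper": 5},
    {"x": -0.5,"y": -0.15,"z": 0,"wx": 0,"wy": 0,"wz": 0,"gripper": 5},
    {"x": -0.5,"y": -0.15,"z": 0,"wx": 0,"wy": 0,"wz": 0,"gripper": 5},
    {"x": -0.5,"y": -0.15,"z": 0,"wx": 0,"wy": 0,"wz": 0,"gripper": 5},
    {"x": -0.5,"y": -0.15,"z": 0,"wx": 0,"wy": 0,"wz": 0,"gripper": 5},
    {"x": -0.5,"y": -0.15,"z": 0,"wx": 0,"wy": 0,"wz": 0,"gripper": 5},
    {"x": -0.5,"y": -0.15,"z": 0,"wx": 0,"wy": 0,"wz": 0,"gripper": 5},
    {"x": -0.5,"y": -0.15,"z": 0,"wx": 0,"wy": 0,"wz": 0,"gripper": 5},
    {"x": -0.2,"y": -0.15,"z": 0,"wx": 0,"wy": 0,"wz": 0,"gripper": 5},
    {"x": 0,"y": 0,"z": 0,"wx": 0,"wy": 0,"wz": 0,"gripper": 5},
    {"x": 0,"y": 0,"z": 0,"wx": 0,"wy": 0,"wz": 0,"gripper": 5}
  ]
}}

```text
time_s: 9.25
position: [0.5014, 0.1936, 0.1876]
tool_rot: [[0.993, -0.118, 0.001], [-0.118, -0.993, 0.0], [0.001, -0.0, -1.0]]
ft_force: [0.9, -1.3, 8.3]
grip_width: 0.0593
```

```bash
python3 loc.py
```

```text
t 9.25 tcp local mm 33.8 -65.3 z 187.6 yaw rel 0.01 F local 1.0 -1.2 8.3 Tz [-0.14 -0.28 -0.04] w 59.3
```

Emit:
{"api": "step_arm", "payload": {
  "increments": [
    {"x": 0,"y": -0.15,"z": 0,"wx": 0,"wy": 0,"wz": 0,"gripper": 5},
    {"x": 0,"y": -0.15,"z": 0,"wx": 0,"wy": 0,"wz": 0,"gripper": 5},
    {"x": 0,"y": 0,"z": 0,"wx": 0,"wy": 0,"wz": 0,"gripper": 5}
  ],
  "newtons": 25
}}

```text
time_s: 9.55
position: [0.5016, 0.1963, 0.1876]
tool_rot: [[0.993, -0.118, -0.0], [-0.118, -0.993, -0.001], [-0.0, 0.001, -1.0]]
ft_force: [-1.1, -5.1, 9.0]
grip_width: 0.0597
```

Emit:
{"api": "step_arm", "payload": {
  "increments": [
    {"x": 0,"y": -0.1,"z": 0,"wx": 0,"wy": 0,"wz": 0,"gripper": 5},
    {"x": 0,"y": 0,"z": 0,"wx": 0,"wy": 0,"wz": 0,"gripper": 5},
    {"x": 0,"y": 0,"z": 0,"wx": 0,"wy": 0,"wz": 0,"gripper": 5}
  ]
}}

```text
time_s: 9.85
position: [0.5017, 0.1972, 0.1876]
tool_rot: [[0.993, -0.118, -0.0], [-0.118, -0.993, -0.001], [-0.0, 0.001, -1.0]]
ft_force: [-0.8, -4.9, 9.5]
grip_width: 0.0597
```

```bash
python3 loc.py
```

```text
t 9.85 tcp local mm 33.8 -61.7 z 187.6 yaw rel -0.01 F local -0.2 -5.0 9.5 Tz [-0.58 -0.15 -0.08] w 59.7
```

Emit:
{"api": "step_arm", "payload": {
  "increments": [
    {"x": 0,"y": -0.1,"z": 0,"wx": 0,"wy": 0,"wz": 0,"gripper": 5},
    {"x": 0,"y": 0,"z": 0,"wx": 0,"wy": 0,"wz": 0,"gripper": 5},
    {"x": 0,"y": 0,"z": 0,"wx": 0,"wy": 0,"wz": 0,"gripper": 5}
  ]
}}

```text
time_s: 10.15
position: [0.5018, 0.1982, 0.1876]
tool_rot: [[0.993, -0.118, -0.0], [-0.118, -0.993, -0.001], [-0.0, 0.001, -1.0]]
ft_force: [-0.4, -5.0, 8.8]
grip_width: 0.0596
```

Emit:
{"api": "step_arm", "payload": {
  "increments": [
    {"x": 0,"y": -0.08,"z": 0,"wx": 0,"wy": 0,"wz": 0,"gripper": 5},
    {"x": 0,"y": 0,"z": 0,"wx": 0,"wy": 0,"wz": 0,"gripper": 5},
    {"x": 0,"y": 0,"z": 0,"wx": 0,"wy": 0,"wz": 0,"gripper": 5}
  ]
}}

```text
time_s: 10.45
position: [0.5019, 0.1989, 0.1876]
tool_rot: [[0.993, -0.118, -0.0], [-0.118, -0.993, -0.001], [-0.0, 0.001, -1.0]]
ft_force: [-1.0, -5.7, 7.9]
grip_width: 0.0597
```

```bash
python3 loc.py
```

```text
t 10.45 tcp local mm 33.8 -60.0 z 187.6 yaw rel -0.01 F local -0.3 -5.8 7.9 Tz [-0.67 -0.16 -0.05] w 59.7
```

Emit:
{"api": "step_arm", "payload": {
  "increments": [
    {"x": 0,"y": -0.08,"z": 0,"wx": 0,"wy": 0,"wz": 0,"gripper": 5},
    {"x": 0,"y": 0,"z": 0,"wx": 0,"wy": 0,"wz": 0,"gripper": 5},
    {"x": 0,"y": 0,"z": 0,"wx": 0,"wy": 0,"wz": 0,"gripper": 5}
  ]
}}

```text
time_s: 10.75
position: [0.502, 0.1997, 0.1876]
tool_rot: [[0.993, -0.118, -0.0], [-0.118, -0.993, -0.001], [-0.0, 0.001, -1.0]]
ft_force: [-1.0, -5.0, 8.9]
grip_width: 0.0597
```

Emit:
{"api": "step_arm", "payload": {
  "increments": [
    {"x": 0,"y": -0.08,"z": 0,"wx": 0,"wy": 0,"wz": 0,"gripper": 5},
    {"x": 0,"y": 0,"z": 0,"wx": 0,"wy": 0,"wz": 0,"gripper": 5},
    {"x": 0,"y": 0,"z": 0,"wx": 0,"wy": 0,"wz": 0,"gripper": 5}
  ]
}}

```text
time_s: 11.05
position: [0.5021, 0.2001, 0.1876]
tool_rot: [[0.993, -0.118, -0.001], [-0.118, -0.993, -0.002], [-0.0, 0.002, -1.0]]
ft_force: [-0.8, -10.4, 9.0]
grip_width: 0.0596
```

```bash
python3 loc.py
python3 - <<'E'
from h import *
im,*c=grab("scene"); b=cv2.resize(im[150:250,370:500],None,fx=6,fy=6,interpolation=cv2.INTER_CUBIC)
cv2.imwrite("pics/p3.png",b)
E
```

```text
t 11.05 tcp local mm 33.8 -58.9 z 187.6 yaw rel 0.01 F local 0.4 -10.4 9.0 Tz [-1.36 -0.1   0.  ] w 59.6
```

View pics/p3.png

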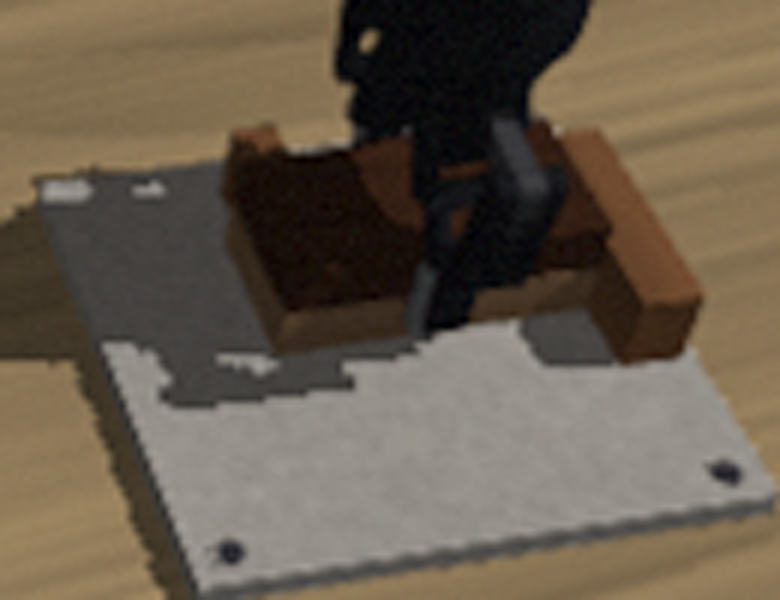

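The pile has met the end stop: force is up to 10 N. The walnut's front-left corner is at (287,308) and the maple's below it at about (278,318–350), so the walnut may lead by 1–2 mm. I'll press on with a light grip so that whichever blank leads slips back.

Emit:
{"api": "step_arm", "payload": {
  "increments": [
    {"x": 0,"y": -0.08,"z": 0,"wx": 0,"wy": 0,"wz": 0,"gripper": 5},
    {"x": 0,"y": 0,"z": 0,"wx": 0,"wy": 0,"wz": 0,"gripper": 5},
    {"x": 0,"y": 0,"z": 0,"wx": 0,"wy": 0,"wz": 0,"gripper": 5}
  ],
  "newtons": 20
}}

```text
time_s: 11.4
position: [0.5022, 0.2003, 0.1876]
tool_rot: [[0.993, -0.118, -0.001], [-0.118, -0.993, -0.003], [-0.001, 0.004, -1.0]]
ft_force: [-2.8, -15.4, 11.0]
grip_width: 0.0595
```

Emit:
{"api": "step_arm", "payload": {
  "increments": [
    {"x": 0,"y": -0.08,"z": 0,"wx": 0,"wy": 0,"wz": 0,"gripper": 5},
    {"x": 0,"y": 0,"z": 0,"wx": 0,"wy": 0,"wz": 0,"gripper": 5},
    {"x": 0,"y": 0,"z": 0,"wx": 0,"wy": 0,"wz": 0,"gripper": 5}
  ]
}}

```text
time_s: 11.7
position: [0.5023, 0.2005, 0.1876]
tool_rot: [[0.993, -0.118, -0.002], [-0.118, -0.993, -0.005], [-0.001, 0.005, -1.0]]
ft_force: [-3.1, -20.4, 12.0]
grip_width: 0.0597
```

Emit:
{"api": "step_arm", "payload": {
  "increments": [
    {"x": 0,"y": -0.08,"z": 0,"wx": 0,"wy": 0,"wz": 0,"gripper": 5},
    {"x": 0,"y": 0,"z": 0,"wx": 0,"wy": 0,"wz": 0,"gripper": 5},
    {"x": 0,"y": 0,"z": 0,"wx": 0,"wy": 0,"wz": 0,"gripper": 5}
  ]
}}

```text
time_s: 12.0
position: [0.5024, 0.2008, 0.1876]
tool_rot: [[0.993, -0.118, -0.002], [-0.118, -0.993, -0.006], [-0.002, 0.006, -1.0]]
ft_force: [-3.6, -27.5, 12.7]
grip_width: 0.0596
```

```bash
python3 loc.py
```

```text
t 12.0 tcp local mm 34.0 -58.1 z 187.6 yaw rel 0.0 F local -0.3 -27.7 12.7 Tz [-3.44 -0.06 -0.05] w 59.6
```

The force keeps rising without slip, so pad friction holds the blanks as one and an offset would stay in. I'll release and square both blanks on the end stop by pushing their -y ends with the closed fingers.

Emit:
{"api": "step_arm", "payload": {
  "increments": [
    {"x": 0,"y": 0.2,"z": 0,"wx": 0,"wy": 0,"wz": 0,"gripper": 5},
    {"x": 0,"y": 0.15,"z": 0,"wx": 0,"wy": 0,"wz": 0,"gripper": 8},
    {"x": 0,"y": 0,"z": 0,"wx": 0,"wy": 0,"wz": 0,"gripper": 8},
    {"x": 0,"y": 0,"z": 0,"wx": 0,"wy": 0,"wz": 0,"gripper": 8},
    {"x": 0,"y": 0,"z": 0,"wx": 0,"wy": 0,"wz": 0,"gripper": 8},
    {"x": 0,"y": 0,"z": 0,"wx": 0,"wy": 0,"wz": 0,"gripper": 8},
    {"x": 0,"y": 0,"z": -1,"wx": 0,"wy": 0,"wz": 0,"gripper": 8},
    {"x": 0,"y": 0,"z": -2,"wx": 0,"wy": 0,"wz": 0,"gripper": 8},
    {"x": 0,"y": 0,"z": -2,"wx": 0,"wy": 0,"wz": 0,"gripper": 8},
    {"x": 0,"y": 0,"z": -2,"wx": 0,"wy": 0,"wz": 0,"gripper": 8},
    {"x": 0,"y": 2.5,"z": 0,"wx": 0,"wy": 0,"wz": 0,"gripper": 0},
    {"x": 0,"y": 3,"z": 0,"wx": 0,"wy": 0,"wz": 0,"gripper": 0},
    {"x": 0,"y": 3,"z": 0,"wx": 0,"wy": 0,"wz": 0,"gripper": 0},
    {"x": 0,"y": 0,"z": 0,"wx": 0,"wy": 0,"wz": 0,"gripper": 0},
    {"x": 0,"y": 0,"z": 0,"wx": 0,"wy": 0,"wz": 0,"gripper": 0},
    {"x": 0,"y": 0,"z": 0,"wx": 0,"wy": 0,"wz": 0,"gripper": 0},
    {"x": 0,"y": 0,"z": 0,"wx": 0,"wy": 0,"wz": 0,"gripper": 0}
  ]
}}

```text
time_s: 13.7
position: [0.4924, 0.1161, 0.2574]
tool_rot: [[0.993, -0.117, 0.0], [-0.117, -0.993, 0.0], [0.0, -0.0, -1.0]]
ft_force: [0.0, -0.7, -0.1]
grip_width: 0.0
```

```bash
python3 loc.py
python3 - <<'E'
from h import *
im,*c=grab("scene"); b=cv2.resize(im[145:245,365:495],None,fx=6,fy=6,interpolation=cv2.INTER_CUBIC)
cv2.imwrite("pics/p4.png",b)
E
```

```text
t 13.7 tcp local mm 34.0 -143.4 z 257.4 yaw rel 0.05 F local 0.1 -0.7 -0.1 Tz [-0.02 -0.   -0.05] w 0.0
```

View pics/p4.png

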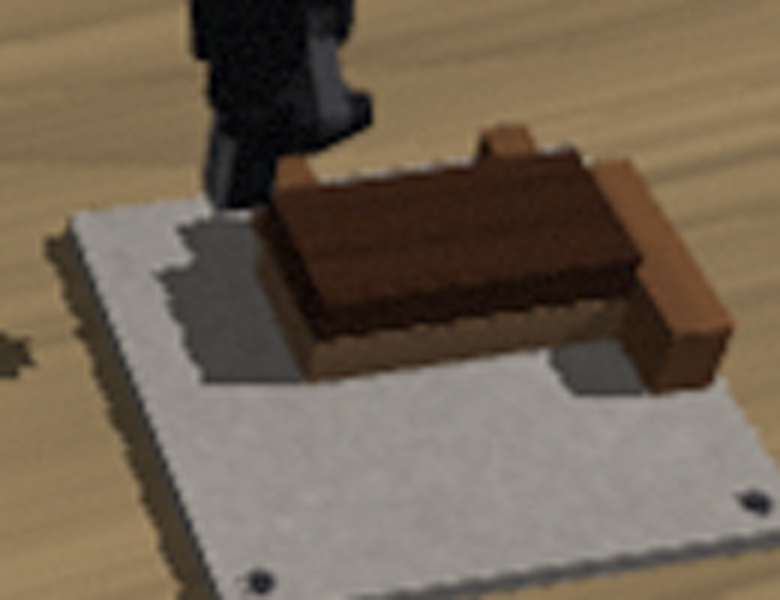

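The pile sits against the end stop. The walnut's lower front corner is at (318,338) and the maple's at (308,345), so the maple lags by about 2 mm. The end push is worth doing.

Emit:
{"api": "step_arm", "payload": {
  "increments": [
    {"x": 0,"y": 0,"z": 2.5,"wx": 0,"wy": 0,"wz": 0,"gripper": 0},
    {"x": 0,"y": 0,"z": 2.5,"wx": 0,"wy": 0,"wz": 0,"gripper": 0},
    {"x": 0,"y": 0,"z": 1.7,"wx": 0,"wy": 0,"wz": 0,"gripper": 0},
    {"x": 0,"y": 0,"z": 0,"wx": 0,"wy": 0,"wz": 0,"gripper": 0},
    {"x": 0,"y": -0.3,"z": 0,"wx": 0,"wy": 0,"wz": 0,"gripper": 0},
    {"x": 0,"y": -0.3,"z": 0,"wx": 0,"wy": 0,"wz": 0,"gripper": 0},
    {"x": 0,"y": 0,"z": 0,"wx": 0,"wy": 0,"wz": 0,"gripper": 0}
  ]
}}

```text
time_s: 14.45
position: [0.4932, 0.1218, 0.1911]
tool_rot: [[0.993, -0.118, 0.002], [-0.118, -0.993, 0.0], [0.002, -0.0, -1.0]]
ft_force: [0.5, -0.5, 0.9]
grip_width: 0.0001
```

Emit:
{"api": "step_arm", "payload": {
  "increments": [
    {"x": 0,"y": -0.2,"z": 0,"wx": 0,"wy": 0,"wz": 0,"gripper": 0},
    {"x": 0,"y": -0.1,"z": 0,"wx": 0,"wy": 0,"wz": 0,"gripper": 0},
    {"x": 0,"y": 0,"z": 0,"wx": 0,"wy": 0,"wz": 0,"gripper": 0}
  ]
}}

```text
time_s: 14.75
position: [0.4934, 0.1244, 0.1904]
tool_rot: [[0.993, -0.118, 0.0], [-0.118, -0.993, 0.0], [0.0, -0.0, -1.0]]
ft_force: [-0.7, -0.0, -0.3]
grip_width: -0.0001
```

Emit:
{"api": "step_arm", "payload": {
  "increments": [
    {"x": 0,"y": -0.1,"z": 0,"wx": 0,"wy": 0,"wz": 0,"gripper": 0},
    {"x": 0,"y": -0.1,"z": 0,"wx": 0,"wy": 0,"wz": 0,"gripper": 0},
    {"x": 0,"y": 0,"z": 0,"wx": 0,"wy": 0,"wz": 0,"gripper": 0}
  ]
}}

```text
time_s: 15.05
position: [0.4937, 0.1263, 0.1902]
tool_rot: [[0.993, -0.118, -0.0], [-0.118, -0.993, 0.0], [-0.0, -0.0, -1.0]]
ft_force: [-1.0, 0.0, 0.2]
grip_width: -0.0
```

```bash
python3 loc.py
```

```text
t 15.05 tcp local mm 34.1 -133.1 z 190.2 yaw rel -0.01 F local -1.0 -0.1 0.2 Tz [-0.   -0.02  0.03] w -0.0
```

Emit:
{"api": "step_arm", "payload": {
  "increments": [
    {"x": 0,"y": -0.1,"z": 0,"wx": 0,"wy": 0,"wz": 0,"gripper": 0},
    {"x": 0,"y": -0.1,"z": 0,"wx": 0,"wy": 0,"wz": 0,"gripper": 0},
    {"x": 0,"y": 0,"z": 0,"wx": 0,"wy": 0,"wz": 0,"gripper": 0}
  ]
}}

```text
time_s: 15.35
position: [0.4939, 0.1283, 0.1902]
tool_rot: [[0.993, -0.118, 0.0], [-0.118, -0.993, 0.0], [0.0, -0.0, -1.0]]
ft_force: [-0.1, 0.0, -0.5]
grip_width: 0.0002
```

Emit:
{"api": "step_arm", "payload": {
  "increments": [
    {"x": 0,"y": -0.1,"z": 0,"wx": 0,"wy": 0,"wz": 0,"gripper": 0},
    {"x": 0,"y": -0.1,"z": 0,"wx": 0,"wy": 0,"wz": 0,"gripper": 0},
    {"x": 0,"y": 0,"z": 0,"wx": 0,"wy": 0,"wz": 0,"gripper": 0}
  ]
}}

```text
time_s: 15.65
position: [0.4941, 0.1303, 0.1902]
tool_rot: [[0.993, -0.118, -0.0], [-0.118, -0.993, 0.0], [-0.0, -0.0, -1.0]]
ft_force: [-0.4, -0.2, 0.7]
grip_width: 0.0
```

```bash
python3 loc.py
```

```text
t 15.65 tcp local mm 34.1 -129.0 z 190.2 yaw rel -0.01 F local -0.4 -0.2 0.7 Tz [-0.04 -0.06 -0.01] w 0.0
```

Emit:
{"api": "step_arm", "payload": {
  "increments": [
    {"x": 0,"y": -0.1,"z": 0,"wx": 0,"wy": 0,"wz": 0,"gripper": 0},
    {"x": 0,"y": -0.1,"z": 0,"wx": 0,"wy": 0,"wz": 0,"gripper": 0},
    {"x": 0,"y": 0,"z": 0,"wx": 0,"wy": 0,"wz": 0,"gripper": 0}
  ]
}}

```text
time_s: 15.95
position: [0.4943, 0.1319, 0.1904]
tool_rot: [[0.993, -0.118, -0.0], [-0.118, -0.993, -0.001], [-0.0, 0.001, -1.0]]
ft_force: [-2.1, -4.8, 3.6]
grip_width: 0.0002
```

Emit:
{"api": "step_arm", "payload": {
  "increments": [
    {"x": 0,"y": -0.1,"z": 0,"wx": 0,"wy": 0,"wz": 0,"gripper": 0},
    {"x": 0,"y": -0.1,"z": 0,"wx": 0,"wy": 0,"wz": 0,"gripper": 0},
    {"x": 0,"y": 0,"z": 0,"wx": 0,"wy": 0,"wz": 0,"gripper": 0}
  ]
}}

```text
time_s: 16.25
position: [0.4945, 0.1325, 0.1904]
tool_rot: [[0.993, -0.118, -0.001], [-0.118, -0.993, -0.004], [-0.001, 0.004, -1.0]]
ft_force: [-3.8, -18.7, 4.9]
grip_width: 0.0003
```

```bash
python3 loc.py
```

```text
t 16.25 tcp local mm 34.3 -126.9 z 190.4 yaw rel 0.03 F local -1.6 -19.1 4.9 Tz [-2.76  0.53  0.05] w 0.3
```

Emit:
{"api": "step_arm", "payload": {
  "increments": [
    {"x": 0,"y": 0.5,"z": 0,"wx": 0,"wy": 0,"wz": 0,"gripper": 0},
    {"x": 0,"y": 0.5,"z": 0,"wx": 0,"wy": 0,"wz": 0,"gripper": 0},
    {"x": 0,"y": 0,"z": -2,"wx": 0,"wy": 0,"wz": 0,"gripper": 0},
    {"x": 0,"y": 0,"z": -2.5,"wx": 0,"wy": 0,"wz": 0,"gripper": 0},
    {"x": 0,"y": 0,"z": -2.5,"wx": 0,"wy": 0,"wz": 0,"gripper": 0},
    {"x": 0,"y": -2.4,"z": 0,"wx": 0,"wy": 0,"wz": 0,"gripper": 8},
    {"x": 0,"y": -2.5,"z": 0,"wx": 0,"wy": 0,"wz": 0,"gripper": 8},
    {"x": 0,"y": -2.5,"z": 0,"wx": 0,"wy": 0,"wz": 0,"gripper": 8},
    {"x": 0,"y": 0,"z": 0,"wx": 0,"wy": 0,"wz": 0,"gripper": 8},
    {"x": 0,"y": 0,"z": 0,"wx": 0,"wy": 0,"wz": 0,"gripper": 8},
    {"x": 0,"y": 0,"z": 0,"wx": 0,"wy": 0,"wz": 0,"gripper": 8},
    {"x": 0,"y": 0,"z": 0,"wx": 0,"wy": 0,"wz": 0,"gripper": 8},
    {"x": 0,"y": 0,"z": 0,"wx": 0,"wy": 0,"wz": 0,"gripper": 8},
    {"x": 0,"y": 0,"z": 0,"wx": 0,"wy": 0,"wz": 0,"gripper": 8}
  ]
}}

```text
time_s: 17.65
position: [0.5022, 0.1974, 0.2603]
tool_rot: [[0.993, -0.119, 0.0], [-0.119, -0.993, 0.0], [0.0, -0.0, -1.0]]
ft_force: [-0.4, 0.1, -0.3]
grip_width: 0.0801
```

```bash
python3 loc.py
python3 - <<'E'
from h import *
im,*c=grab("scene"); b=cv2.resize(im[145:245,365:495],None,fx=6,fy=6,interpolation=cv2.INTER_CUBIC)
cv2.imwrite("pics/p5.png",b)
E
```

```text
t 17.65 tcp local mm 34.2 -61.5 z 260.3 yaw rel -0.05 F local -0.4 0.0 -0.3 Tz [-0.01  0.04  0.03] w 80.1
```

View pics/p5.png

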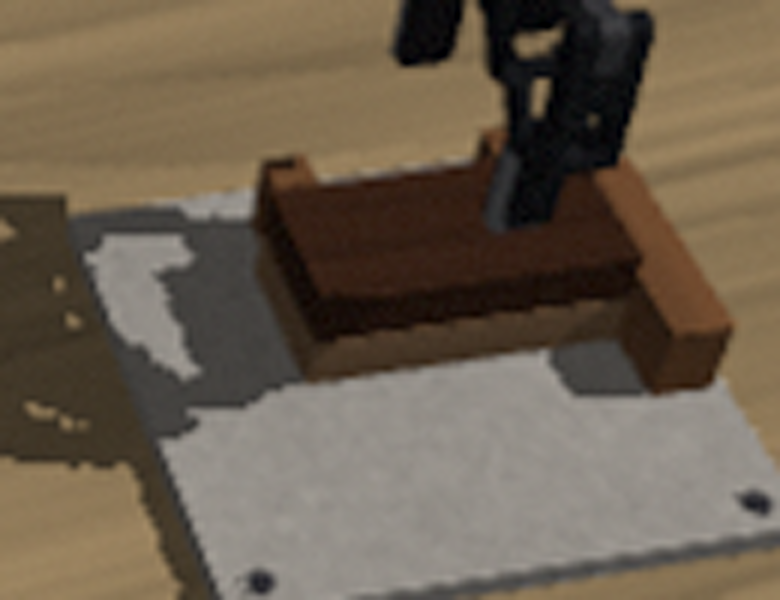

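The picture is nearly the same as before the push, with the pile against the end stop. I'll compare the visible front-left corners with the projected flush positions.

Run:
```python
from h import *
im,*c=grab("scene"); a=np.radians(-6.78); X=np.array([np.cos(a),np.sin(a)]);Y=np.array([-np.sin(a),np.cos(a)])
for l in [(64,-120),(64,-118),(66,-120)]:
    w=np.array([.4755,.2625])+(l[0]*X+l[1]*Y)/1e3
    print(l,[((proj([*w,z],*c)[0]+.5-[365,145])*6-.5).round(0).tolist() for z in(.012,.034,.056)])
for l in [(90,0),(90,24)]:
    w=np.array([.4755,.2625])+(l[0]*X+l[1]*Y)/1e3
    print("stop",l,[((proj([*w,z],*c)[0]+.5-[365,145])*6-.5).round(0).tolist() for z in(.012,.046)])
```

```text
(64, -120) [[295.0, 391.0], [305.0, 350.0], [314.0, 307.0]]
(64, -118) [[301.0, 390.0], [310.0, 349.0], [320.0, 306.0]]
(66, -120) [[297.0, 395.0], [306.0, 354.0], [316.0, 311.0]]
stop (90, 0) [[636.0, 395.0], [660.0, 331.0]]
stop (90, 24) [[698.0, 386.0], [724.0, 321.0]]
```

The stop corners show a camera offset of about +10 px. The maple corner is off by +13 px and the walnut by +11 px, so both ends are flush and equal within about 1 mm. Now I regrip both and press -x.

Emit:
{"api": "step_arm", "payload": {
  "increments": [
    {"x": 0,"y": 0,"z": 2.5,"wx": 0,"wy": 0,"wz": 0,"gripper": 8},
    {"x": 0,"y": 0,"z": 2.5,"wx": 0,"wy": 0,"wz": 0,"gripper": 8},
    {"x": 0,"y": 0,"z": 2.1,"wx": 0,"wy": 0,"wz": -0.001,"gripper": 8},
    {"x": 0,"y": 0,"z": 0,"wx": 0,"wy": 0,"wz": 0,"gripper": 8},
    {"x": 0,"y": 0,"z": 0,"wx": 0,"wy": 0,"wz": 0,"gripper": 5},
    {"x": 0,"y": 0,"z": 0,"wx": 0,"wy": 0,"wz": 0,"gripper": 5},
    {"x": 0,"y": 0,"z": 0,"wx": 0,"wy": 0,"wz": 0,"gripper": 5},
    {"x": 0,"y": 0,"z": 0,"wx": 0,"wy": 0,"wz": 0,"gripper": 5},
    {"x": 0,"y": 0,"z": 0,"wx": 0,"wy": 0,"wz": 0,"gripper": 5},
    {"x": 0,"y": 0,"z": 0,"wx": 0,"wy": 0,"wz": 0,"gripper": 5},
    {"x": 0,"y": 0,"z": 0,"wx": 0,"wy": 0,"wz": 0,"gripper": 5}
  ],
  "newtons": 40
}}

```text
time_s: 18.85
position: [0.5024, 0.1978, 0.1904]
tool_rot: [[0.993, -0.117, 0.002], [-0.117, -0.993, 0.0], [0.002, -0.001, -1.0]]
ft_force: [-0.7, -0.7, 6.6]
grip_width: 0.0597
```

```bash
python3 loc.py
```

```text
t 18.85 tcp local mm 34.4 -61.1 z 190.4 yaw rel 0.04 F local -0.6 -0.8 6.6 Tz [-0.05  0.28  0.03] w 59.7
```

Emit:
{"api": "step_arm", "payload": {
  "increments": [
    {"x": -0.1,"y": 0,"z": 0,"wx": 0,"wy": 0,"wz": 0,"gripper": 5},
    {"x": -0.1,"y": 0,"z": 0,"wx": 0,"wy": 0,"wz": 0,"gripper": 5},
    {"x": 0,"y": 0,"z": 0,"wx": 0,"wy": 0,"wz": 0,"gripper": 5}
  ]
}}

```text
time_s: 19.15
position: [0.5011, 0.1979, 0.1904]
tool_rot: [[0.993, -0.118, 0.005], [-0.118, -0.993, 0.0], [0.005, -0.001, -1.0]]
ft_force: [3.4, -1.9, 5.8]
grip_width: 0.0593
```

```bash
python3 loc.py
```

```text
t 19.15 tcp local mm 33.0 -61.1 z 190.4 yaw rel 0.03 F local 3.6 -1.5 5.8 Tz [-0.26 -0.59 -0.06] w 59.3
```

Emit:
{"api": "step_arm", "payload": {
  "increments": [
    {"x": -0.1,"y": 0,"z": 0,"wx": 0,"wy": 0,"wz": 0,"gripper": 5},
    {"x": -0.1,"y": 0,"z": 0,"wx": 0,"wy": 0,"wz": 0,"gripper": 5},
    {"x": 0,"y": 0,"z": 0,"wx": 0,"wy": 0,"wz": 0,"gripper": 5}
  ]
}}

```text
time_s: 19.45
position: [0.5001, 0.1979, 0.1905]
tool_rot: [[0.993, -0.119, 0.008], [-0.119, -0.993, 0.001], [0.008, -0.002, -1.0]]
ft_force: [9.3, -2.3, 2.4]
grip_width: 0.0595
```

Emit:
{"api": "step_arm", "payload": {
  "increments": [
    {"x": -0.1,"y": 0,"z": 0,"wx": 0,"wy": 0,"wz": 0,"gripper": 5},
    {"x": 0,"y": 0,"z": 0,"wx": 0,"wy": 0,"wz": 0,"gripper": 5},
    {"x": 0,"y": 0,"z": 0,"wx": 0,"wy": 0,"wz": 0,"gripper": 5}
  ]
}}

```text
time_s: 19.75
position: [0.4998, 0.1979, 0.1906]
tool_rot: [[0.993, -0.119, 0.01], [-0.119, -0.993, 0.001], [0.01, -0.002, -1.0]]
ft_force: [13.5, -3.7, -0.5]
grip_width: 0.0598
```

```bash
python3 loc.py
```

```text
t 19.75 tcp local mm 31.7 -61.3 z 190.6 yaw rel -0.04 F local 13.8 -2.1 -0.5 Tz [-0.64 -1.98 -0.35] w 59.8
```

Run:
```python
from h import *
im,*c=grab("scene"); b=cv2.resize(im[145:245,365:495],None,fx=6,fy=6,interpolation=cv2.INTER_CUBIC)
a,*c=grab("top"); a=cv2.resize(a[150:250,160:250],(540,600),interpolation=cv2.INTER_CUBIC)
cv2.imwrite("pics/p6.png",cv2.resize(np.hstack([a[200:],b[:400]]),(800,242)) if 0 else np.hstack([a[:,:300]*0+a[:,240:540], cv2.copyMakeBorder(b[:, 190:690],0,0,0,0,cv2.BORDER_CONSTANT)]))
```

```text
(no output)
```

View pics/p6.png

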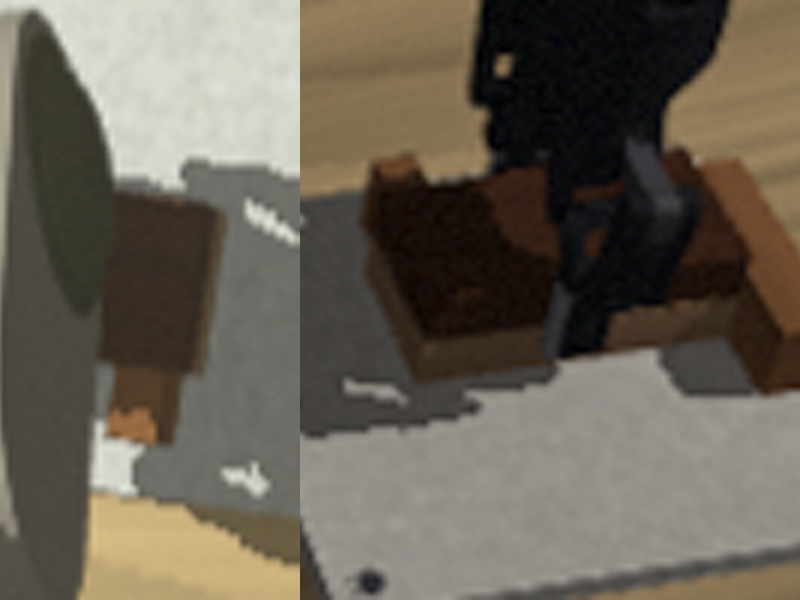

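Left half (top view): the walnut's rear edge abuts the post's front end at (145,370), and the post shows its full ~25 mm depth, so the pile is flush in x. Right half (scene view): the maple and walnut are still aligned, with no gap at the end stop near (735,290). So the TCP-to-camera bias in x is about 3 mm. Now I ease x slightly and press +y.

Emit:
{"api": "step_arm", "payload": {
  "increments": [
    {"x": 0.05,"y": 0,"z": 0,"wx": 0,"wy": 0,"wz": 0,"gripper": 5},
    {"x": 0,"y": -0.1,"z": 0,"wx": 0,"wy": 0,"wz": 0,"gripper": 5},
    {"x": 0,"y": -0.1,"z": 0,"wx": 0,"wy": 0,"wz": 0,"gripper": 5},
    {"x": 0,"y": 0,"z": 0,"wx": 0,"wy": 0,"wz": 0,"gripper": 5}
  ],
  "newtons": 50
}}

```text
time_s: 20.25
position: [0.5002, 0.1985, 0.1906]
tool_rot: [[0.993, -0.118, 0.008], [-0.118, -0.993, -0.003], [0.008, 0.002, -1.0]]
ft_force: [11.0, -16.2, 3.8]
grip_width: 0.0595
```

Emit:
{"api": "step_arm", "payload": {
  "increments": [
    {"x": 0,"y": -0.1,"z": 0,"wx": 0,"wy": 0,"wz": 0,"gripper": 5},
    {"x": 0,"y": 0,"z": 0,"wx": 0,"wy": 0,"wz": 0,"gripper": 5},
    {"x": 0,"y": 0,"z": 0,"wx": 0,"wy": 0,"wz": 0,"gripper": 5}
  ]
}}

```text
time_s: 20.55
position: [0.5003, 0.1988, 0.1906]
tool_rot: [[0.993, -0.118, 0.007], [-0.118, -0.993, -0.004], [0.008, 0.003, -1.0]]
ft_force: [10.4, -24.5, 6.0]
grip_width: 0.0598
```

```bash
python3 loc.py
```

```text
t 20.55 tcp local mm 32.1 -60.3 z 190.6 yaw rel -0.02 F local 13.2 -23.1 6.0 Tz [-3.2  -1.52 -0.42] w 59.8
```

Emit:
{"api": "step_arm", "payload": {
  "increments": [
    {"x": -0.1,"y": 0,"z": 0,"wx": 0,"wy": 0,"wz": 0,"gripper": 5},
    {"x": -0.05,"y": -0.05,"z": 0,"wx": 0,"wy": 0,"wz": 0,"gripper": 5},
    {"x": 0,"y": 0,"z": 0,"wx": 0,"wy": 0,"wz": 0,"gripper": 5},
    {"x": 0,"y": 0,"z": 0,"wx": 0,"wy": 0,"wz": 0,"gripper": 5},
    {"x": 0,"y": 0,"z": 0,"wx": 0,"wy": 0,"wz": 0,"gripper": 5}
  ]
}}

```text
time_s: 21.05
position: [0.4998, 0.1989, 0.1906]
tool_rot: [[0.993, -0.119, 0.01], [-0.119, -0.993, -0.005], [0.01, 0.004, -1.0]]
ft_force: [15.9, -27.8, 2.5]
grip_width: 0.0592
```

```bash
python3 loc.py; python3 meas.py | grep -E "sponge|offcut"
python3 - <<'E'
from h import *
im,*c=grab("scene"); b=cv2.resize(im[145:215,365:495],None,fx=6,fy=6,interpolation=cv2.INTER_CUBIC)
cv2.imwrite("pics/p7.png",b)
E
```

```text
t 21.05 tcp local mm 31.7 -60.3 z 190.6 yaw rel -0.03 F local 19.1 -25.7 2.5 Tz [-3.79 -2.04 -0.39] w 59.2
sponge (array([ 0.52434313, -0.35649052], dtype=float32), np.float32(92.491974), [63.8, 99.0])
offcut (array([ 0.6359629 , -0.19993119], dtype=float32), np.float32(65.552704), [45.1, 79.9])
```

View pics/p7.png

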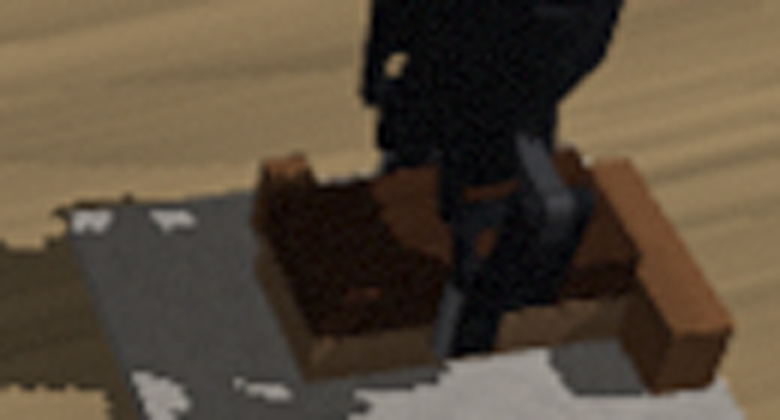

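The final picture shows the pile flat. The walnut's right end at (638,260) meets the end-stop face, its rear edge is at the post at (285,180), and the fingers grip both blanks. Sponge and offcut are unmoved. I'm handing in.

```bash
python3 -c "
from rig import env
print(env.close_job())"; python3 loc.py
```

```text
the job is handed in; nothing more can be done
None
the job is handed in; nothing more can be done
```

I stacked the walnut squarely on the maple and pressed the pair into the jig's corner. I handed the job in at about 21 s, still gripping the pile, and no verdict was reported.

**How it was done:** My first push into the end stop, made while gripping both blanks, seemed to leave the maple about 2 mm behind. I released, pushed the -y ends of both blanks against the end stop with the closed fingers, regripped both, and pressed -x and then +y.

**Last checks:**
- **Forces:** the fingers pushed about 19 N toward the posts and 26 N toward the end stop, with the jaws at 59 mm (set to 50 N). Wrist force cannot separate stop contact from friction, so the press on each stop is inferred.
- **Alignment:** the tool was within 0.1° of square in yaw and tilted about 0.01 rad under load.
- **Pictures:** they showed the walnut against the visible post and the end stop, with the maple level with it within about 1 mm. The maple's contact with the posts could not be seen directly.
- **Neighbours:** the sponge and offcut stayed within 1 mm of where they were first measured.

**Disagreements:**
- Contact in x came about 3 mm earlier by tool position than the camera estimate. I trusted the contact and the top view, where the post showed about its full depth.
- The picture looked nearly the same before and after the end push, so the 2 mm lag may have been perspective only.

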